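# Find the hardened machine-foot pad with the pin gauge

## Robot

A 6-joint arm with a two-finger parallel gripper is mounted at the origin on a cart in front of the work surface, level with it; the furniture and walls round the work are solid. World frame = base frame: x ahead of the robot, y to its left, z up, the work surface at z = 0. Lengths are in m, angles in rad, forces in N, time in s.
With the tool pointing down it reaches from about 0.3 to 0.775 m from the base axis. Payload 14.6 kg.
Tool frame: the origin (TCP) lies midway between the tips of the shut fingers; the grasp point (between the pads) lies 19 mm behind it (ctrl.hold_point_z is the distance from the TCP to the grasp point, in m); z points along the fingers, y is the line along which they close (so a half turn about z gives the same grasp; the last joint's range is limited). The gripper opens to 94 mm and grips with 3 to 60 N. Pads are 16 mm wide; open, the fingers measure 119 mm over their backs; the gripper's body (75 mm by 177 mm) begins 78 mm behind the grasp point.
Start: joints at [1.038, 0.3, 1.521, -0, 1.321, -0.067], TCP at [0.247, 0.491, 0.205] pointing down, gripper open.
Joint ranges: [-3.03, 3.03], [-0.79, 2.21], [0.23, 2.52], [-1.04, 4.18], [0, 3.07], [-2.55, 2.55]. Speed limits (rad/s): [2.22, 2.22, 2.57, 3.14, 3.14, 3.14].

## Interface

Orientations are given as a 3x3 rotation matrix whose columns are the frame's x, y, z axes.
In Python, from cell import ctrl gives the robot as it stands.
- The arm moves only by the tool drive_tool, never from a script. Its argument "deltas" is a list of rows, each a list of 3 entries, a list of its own where there are three numbers: the turn, a rotation vector about the tool's x, y, z as a fraction of full scale, then the shift along the tool's x, y, z as a fraction of full scale, then the closure in counts, from 0 (fully open) to 255 (shut). A call has 1 to 5 rows; each row is the pose to reach, as a shift and turn from the pose commanded when the call began, along the tool's axes at that moment; what a row does not reach only later rows make up. Full scale, the value 1, is 500 mm for a shift and pi/2 rad for a turn. A row lasts 1/8 s, in which the tool goes at most 62.5 mm and 10.7 degrees, less where a joint would pass 70% of its speed; a pose out of reach is approached as far as the arm can. A call with a number of a shift or a turn outside -1 to 1 is refused whole. A call with a gripper value outside its range is refused whole. The fingers move at their own pace and stop on an object; "newtons" is the grip in N (left out, the last holds). Time passes only in rows, so rows that repeat a pose let the fingers close. It gives the time, the measured TCP pose, the force, the opening and the grip force at its end, in the units of the state.
- ctrl.get_obs(): the state, without advancing time (a new reading comes with each control period).
- ctrl.snapshot(name): name is "scene" or "side" or "wrist"; returns (picture, depth): 480x640x3 uint8, red, green, blue; 480x640 float32, m along the optical axis (not along the pixel's ray), 0 where there is no reading.
- ctrl.camera_params(name): a dict with "camera_matrix" (3x3 intrinsics, pixels), "pose" (4x4, takes a point from camera to world coordinates). Camera axes: x right, y up, looking along -z (the intrinsics and any distortion apply to the point x, -y, -z); pixel columns grow to the right and rows downward; lengths in m; the calibration is good to about 2 mm. A picture is of the moment at which its call begins: read the wrist's pose just before it. camera_params takes no time and is no camera call; for the wrist camera it gives the pose at the moment of the call.
- ctrl.close_job(): hands the job in; it is judged then, once.
Trained networks look in the newest picture that a camera, given by its name, has taken for a name from the list of things; names that differ only in an ending like _2 or _b are one class to them, and where a whole thing is asked for, a point or a joint stands for the part that bears it (a point fixed in the world has none). Each returns a list of dicts, best first, with "conf" (0 to 1); they miss things now and then, are a little off and sometimes report something else, mostly with a low value. They report only what shows in the picture. A call takes as long as a camera call. They do not tell look-alikes from the thing itself.
- ctrl.look_for(camera, name): "extent" ([left, top, right, bottom] in pixels, round what is visible of it).
- ctrl.regions_of(camera, name): "mask" (480x640 bool, what is visible of it) and "extent" ([left, top, right, bottom] in pixels, round what is visible of it).
- ctrl.landmark_of(camera, name): "centre" ([row, column] in pixels: a listed point, or the origin of a listed thing).
The state is a dict: "t": time; "qpos": joint angles; "qd": joint speeds; "effort": joint torques, N m; "tool_pos": TCP position; "orientation": TCP orientation; "contact_force": force on the tool from outside, world axes, zero at the start; "wrist_torque": the same for the moment, N m; "opening": finger opening in m; "gripper_force": force on a finger pad.
Only numpy, scipy, OpenCV 4.12 (cv2) and the standard library are available. Lean on these libraries where they do the work, as an engineer would, in place of code of your own. Each camera call takes 0.05 s, during which the arm holds its last target. There are 200 camera calls.

## Task

One of the microtome's two rubber foot pads has gone hard. Take the hardness gauge and press it upright on the middle of the pad on the blue ring until its foot is flat on the metal collar, hold it there for half a second and read the needle; do the same to the pad on the yellow ring, then stand the gauge back in its stand. Put the harder pad (the one that pushes the pin further in) flat in the red tray, leave the softer one on its ring, and leave the other things on the bench alone.

Things in the scene. Friction and masses are not known exactly. Their poses are not given: they have to be found in the camera images.
- gauge: Hand hardness gauge standing in the stand, 122 mm high, 0.26 kg. Origin: centre of its foot's underside; z up its axis. Steel foot 44 mm across, barrel 30 mm, black round grip 34 mm across from 66 to 116 mm above the foot (grip from above at about 98 mm, any yaw). Dial 54 mm across on the barrel's -x side, leaning back 45 degrees, 13 to 62 mm above the foot, up to 62 mm off the axis.
- gauge_foot (a point): Centre of the flat underside of the gauge's foot (same as the gauge's origin).
- pin (a joint): Sprung steel pin, 8 mm across, standing out 8 mm below the foot when free (0). Value in m: how far it is pushed back in (0.008 = flush). Spring 1.2 N per mm. With the foot flat on the collar it reads about 0.002 on the soft pad (some 3 N in all) and 0.006 on the hard one (some 8 N); more force than that means the foot bears on the collar.
- needle (a joint): The dial's black needle, geared to the pin and following it live: 0 rad at the lower left, pin free; clockwise 30 degrees (0.524 rad) per mm of pin. Scale arc green up to 4 mm (soft), red from 4 to 8 mm (hard).
- stand: Fixed grey stand of the gauge: base 90 x 90 mm and a round cup with a black rim. Origin: centre of its underside. The gauge's foot rests on a ledge 18 mm up; the rim round it is 60 mm across inside and 26 mm high; a 32 mm hole in the ledge leaves the pin free.
- board: Fixed light grey inspection board, 110 (x) x 210 (y) x 10 mm, top 10 mm above the worktop. Origin: centre of its underside.
- blue_ring (a point): Centre of the painted blue ring (86 mm across) on the board's top, at the board's +y end.
- yellow_ring (a point): Centre of the painted yellow ring (86 mm across) on the board's top, at the board's -y end, 110 mm from the blue one.
- pad_1: One of two look-alike foot pads: loose round puck, 64 mm across, 26 mm high, 0.17 kg; black rubber below, bare metal collar above (flat top at 26 mm) round a black rubber core 32 mm across, flush with the collar, that gives under the pin and springs back. Starts on either ring; one pad's core is much stiffer. Origin: centre of its underside, z up.
- pad_2: One of two look-alike foot pads: loose round puck, 64 mm across, 26 mm high, 0.17 kg; black rubber below, bare metal collar above (flat top at 26 mm) round a black rubber core 32 mm across, flush with the collar, that gives under the pin and springs back. Starts on either ring; one pad's core is much stiffer. Origin: centre of its underside, z up.
- reject_tray: Fixed red open tray, 140 x 140 mm, 30 mm high, walls and floor 5 mm. Origin: centre of its underside.
- wash_bottle: White wash bottle with a blue cap, 195 mm high, loose bystander at the back. Origin: centre of its underside.
- stain_jar: Glass staining jar, 111 mm high, loose bystander at the back right. Origin: centre of its underside.
- bottle_eosin: Brown bottle with a black cap, 118 mm high, loose bystander at the back left. Origin: centre of its underside.
Not all that is in view belongs to the job. Of the things that look like the gauge, the largest one is meant.

How it is judged:
On the way, in this order (a step that is already met when the one before it is completed fails the run):
1. the gauge stands upright on the pad on the blue ring, foot flat on its collar, pin pressed into the core (((horizontal distance between pad_1 and blue_ring below 0.025 m and horizontal distance between gauge_foot and pad_1 below 0.01 m and z of gauge_foot in the frame of pad_1 between 0.022 and 0.0275 m and angle between gauge's own z axis and vertical below 0.12 rad and value of joint pin above 0.0012 m) or (horizontal distance between pad_2 and blue_ring below 0.025 m and horizontal distance between gauge_foot and pad_2 below 0.01 m and z of gauge_foot in the frame of pad_2 between 0.022 and 0.0275 m and angle between gauge's own z axis and vertical below 0.12 rad and value of joint pin above 0.0012 m))), for 0.3 s.
2. the same on the pad on the yellow ring (((horizontal distance between pad_1 and yellow_ring below 0.025 m and horizontal distance between gauge_foot and pad_1 below 0.01 m and z of gauge_foot in the frame of pad_1 between 0.022 and 0.0275 m and angle between gauge's own z axis and vertical below 0.12 rad and value of joint pin above 0.0012 m) or (horizontal distance between pad_2 and yellow_ring below 0.025 m and horizontal distance between gauge_foot and pad_2 below 0.01 m and z of gauge_foot in the frame of pad_2 between 0.022 and 0.0275 m and angle between gauge's own z axis and vertical below 0.12 rad and value of joint pin above 0.0012 m))), for 0.3 s.
3. the gauge is back in its stand, upright (horizontal distance between gauge and stand below 0.014 m and z of gauge in the frame of stand between 0.015 and 0.0215 m and angle between gauge's own z axis and vertical below 0.1 rad and linear speed of gauge below 0.02 m/s), for 0.2 s.
At the end, for the whole second after the job is handed in: The gauge stands upright (within 0.1 rad) on the ledge of its stand, within 14 mm of its middle; the pad with the harder core lies flat (upright within 0.1 rad) on the floor of the red tray; the softer pad lies flat on the board within 25 mm of a ring's centre; all at rest (all of step 3 and x of pad_2 in the frame of reject_tray between -0.045 and 0.045 m and y of pad_2 in the frame of reject_tray between -0.045 and 0.045 m and z of pad_2 in the frame of reject_tray below 0.009 m and angle between each of pad_2, pad_1's own z axis and vertical below 0.1 rad and linear speed of each of pad_2, pad_1 below 0.02 m/s and (horizontal distance between pad_1 and blue_ring below 0.025 m or horizontal distance between pad_1 and yellow_ring below 0.025 m) and height (world z) of pad_1 below 0.014 m); the robot touches nothing.
It fails at once if the gauge is tipped over (more than 0.7 rad) (angle between gauge's own z axis and vertical above 0.7 rad).
It fails at once if a bystander bottle or jar is shifted more than 30 mm or tipped (distance of any of wash_bottle, stain_jar, bottle_eosin from where it was at the start of the episode above 0.03 m or angle between any of wash_bottle, stain_jar, bottle_eosin's own z axis and vertical above 0.4 rad).
It also fails if it takes over 72 s, if anything falls off the work surface, if the arm or the gripper's body presses on something with over 40 N, if the wrist force passes 120 N, or if a joint passes its speed limit or range.

## Working session

There is one attempt and no reset: what is moved stays moved. The work goes in short steps, Python scripts to look and compute and a tool call to move; the robot and the scene stay as the last step left them, time stands still between calls to the robot, and variables do not carry over. Pictures are saved under pics/ and viewed, at most 10 in all, crops included, and the job is handed in when it is done.

Besides the shell and the picture viewer there is one more tool, called after ">>>" by a JSON object that holds its "api" and its "payload", one argument or row to a line. drive_tool: Moves the arm, as the interface text tells. Its arguments: {"type":"object","properties":{"deltas":{"type":"array"},"newtons":{"type":"number"}},"required":["deltas"]}

```bash
mkdir -p pics; ls
cat > h.py <<'E'
import numpy as np, cv2
from cell import ctrl
def w(cam,r,c,d,P=None):
    P=P or ctrl.camera_params(cam);K=np.array(P["camera_matrix"]);T=np.array(P["pose"])
    p=np.linalg.inv(K)@[c,r,1]*d
    return (T@[p[0],-p[1],-p[2],1])[:3]
def onz(cam,r,c,z,P=None):
    P=P or ctrl.camera_params(cam);o=np.array(P["pose"])[:3,3]
    v=w(cam,r,c,1.,P)-o
    return o+v*(z-o[2])/v[2]
def save(im,n): cv2.imwrite("pics/"+n,im[:,:,::-1])
E
python3 - <<'E'
from h import *
print(list(ctrl.camera_params("scene").keys()))
for cam in("scene","side"):
    im,d=ctrl.snapshot(cam);save(im,cam+"0.png");np.savez(cam+"0.npz",im=im,d=d)
    print(cam,np.array(ctrl.camera_params(cam)["pose"])[:3].round(2).tolist())
    for n in("gauge","stand","pad_1","reject_tray","board","wash_bottle","stain_jar","bottle_eosin"):
        for q in ctrl.regions_of(cam,n)[:4]:
            m=q["mask"]; ys,xs=np.nonzero(m&(d>0)) 
            if len(ys)==0: continue
            P=np.array([w(cam,y,x,d[y,x]) for y,x in list(zip(ys,xs))[::max(1,len(ys)//200)]])
            print(n,round(q["conf"],2),np.round(q["extent"]).tolist(),"lo",np.percentile(P,3,axis=0).round(3),"hi",np.percentile(P,97,axis=0).round(3))
E
```

```text
pics
['camera_matrix', 'pose']
scene [[0.77, 0.32, -0.54, -0.03], [-0.63, 0.4, -0.66, -0.69], [0.0, 0.86, 0.52, 0.67]]
gauge 0.94 [152.0, 232.0, 205.0, 259.0] lo [0.373 0.274 0.005] hi [0.451 0.327 0.039]
gauge 0.82 [188.0, 192.0, 228.0, 217.0] lo [0.501 0.384 0.003] hi [0.582 0.431 0.039]
gauge 0.64 [220.0, 176.0, 254.0, 228.0] lo [0.512 0.245 0.026] hi [0.568 0.286 0.141]
gauge 0.37 [246.0, 261.0, 354.0, 330.0] lo [ 0.465 -0.069  0.002] hi [0.576 0.125 0.014]
stand 0.74 [218.0, 217.0, 273.0, 248.0] lo [0.512 0.231 0.001] hi [0.6   0.313 0.028]
pad_1 0.75 [296.0, 277.0, 332.0, 305.0] lo [ 0.488 -0.048  0.016] hi [0.545 0.006 0.039]
pad_1 0.61 [264.0, 249.0, 298.0, 281.0] lo [0.494 0.059 0.012] hi [0.551 0.116 0.039]
pad_1 0.39 [331.0, 308.0, 452.0, 400.0] lo [ 0.451 -0.28   0.003] hi [ 0.594 -0.141  0.031]
reject_tray 0.56 [331.0, 307.0, 457.0, 401.0] lo [ 0.452 -0.281  0.003] hi [ 0.594 -0.139  0.03 ]
board 0.76 [245.0, 260.0, 354.0, 328.0] lo [ 0.465 -0.067  0.   ] hi [0.574 0.124 0.015]
board 0.65 [447.0, 219.0, 479.0, 276.0] lo [ 0.782 -0.146  0.007] hi [ 0.83  -0.098  0.105]
wa
[... 842 characters left out ...]
 lo [0.497 0.057 0.011] hi [0.553 0.114 0.037]
pad_1 0.5 [262.0, 255.0, 373.0, 349.0] lo [ 0.467 -0.071  0.002] hi [0.578 0.128 0.012]
reject_tray 0.84 [336.0, 330.0, 470.0, 458.0] lo [ 0.455 -0.281  0.003] hi [ 0.594 -0.142  0.03 ]
reject_tray 0.65 [463.0, 237.0, 511.0, 298.0] lo [ 0.783 -0.148  0.006] hi [ 0.834 -0.098  0.103]
board 0.74 [262.0, 252.0, 368.0, 348.0] lo [ 0.471 -0.071  0.   ] hi [0.58  0.128 0.012]
wash_bottle 0.81 [409.0, 163.0, 447.0, 248.0] lo [0.776 0.002 0.007] hi [0.823 0.056 0.177]
stain_jar 0.98 [465.0, 235.0, 508.0, 294.0] lo [ 0.784 -0.147  0.008] hi [ 0.835 -0.1    0.108]
bottle_eosin 0.92 [310.0, 147.0, 337.0, 195.0] lo [0.71  0.293 0.009] hi [0.754 0.327 0.118]
```

Run:
```python
import cv2
a=cv2.imread("pics/scene0.png");b=cv2.imread("pics/side0.png")
cv2.imwrite("pics/c0.png",cv2.resize(a[130:410,120:500],None,fx=2.1,fy=2.1,interpolation=cv2.INTER_CUBIC))
cv2.imwrite("pics/c1.png",cv2.resize(b[150:260,200:330],None,fx=5,fy=5,interpolation=cv2.INTER_CUBIC))
```

```text
(no output)
```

View pics/c0.png

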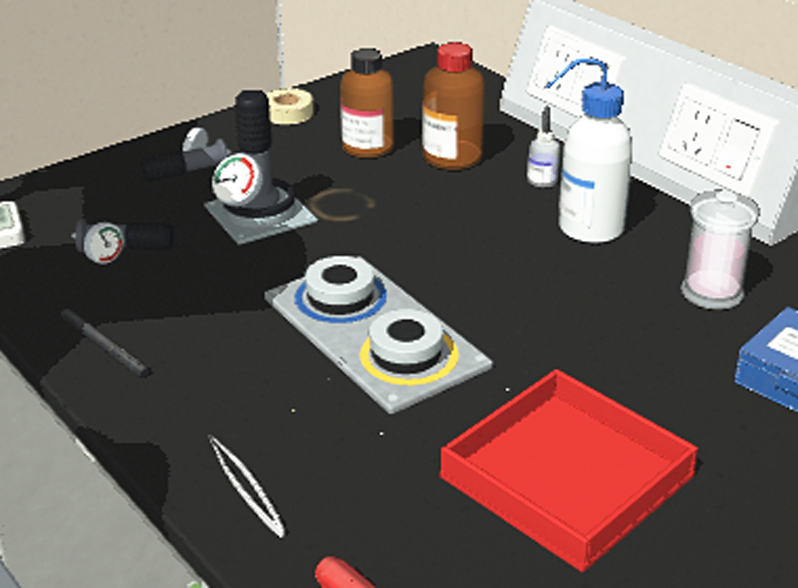

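View pics/c1.png

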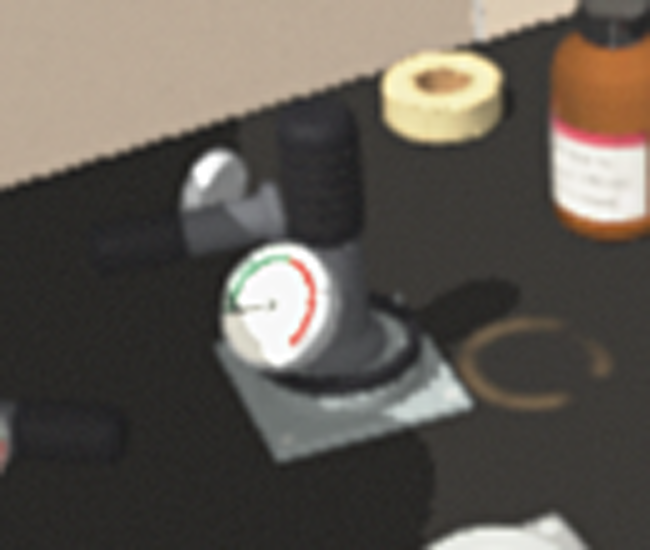

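Run:
```python
from h import *
o=ctrl.get_obs();print(o["t"],o["orientation"],o["tool_pos"],ctrl.hold_point_z,o["opening"])
for cam in("scene","side"):
    z=np.load(cam+"0.npz");im,d=z["im"],z["d"]
    hsv=cv2.cvtColor(im,cv2.COLOR_RGB2HSV)
    P=ctrl.camera_params(cam);K=np.array(P["camera_matrix"]);T=np.array(P["pose"])
    r,c=np.mgrid[:480,:640]
    X=np.stack([(c-K[0,2])/K[0,0]*d,-(r-K[1,2])/K[1,1]*d,-d,np.ones_like(d)],-1)@T.T
    for nm,(x,y),zr,R in(("grip",(.545,.262),(.095,.136),.03),("tophat",(.545,.262),(.136,.16),.03),("rim",(.552,.262),(.022,.03),.05),("padY",(.52,-.018),(.033,.041),.045),("padB",(.525,.09),(.033,.041),.045)):
        m=(d>0)&(np.hypot(X[...,0]-x,X[...,1]-y)<R)&(X[...,2]>zr[0])&(X[...,2]<zr[1])
        p=X[m][:,:3]
        if len(p)<6: print(nm,len(p));continue
        (cx,cy),rr=cv2.minEnclosingCircle(p[:,:2].astype(np.float32))
        A=np.c_[2*p[:,:2],np.ones(len(p))];s=np.linalg.lstsq(A,(p[:,:2]**2).sum(1),rcond=None)[0]
        print(cam,nm,len(p),"enc",round(cx,4),round(cy,4),round(rr,4),"fit",s[:2].round(4),"zmed",np.median(p[:,2]).round(4))
```

```text
0.9 [[-8.93469588e-01  4.49123696e-01 -1.11792631e-05]
 [ 4.49123696e-01  8.93469587e-01 -4.15514609e-05]
 [-8.67341411e-06 -4.21458386e-05 -9.99999999e-01]] [0.24702028 0.49138644 0.20543587] 0.0188 0.09418388769850736
scene grip 296 enc 0.5553 0.2724 0.0178 fit [0.5566 0.2745] zmed 0.1159
scene tophat 86 enc 0.556 0.2752 0.016 fit [0.556 0.274] zmed 0.1399
scene rim 222 enc 0.558 0.274 0.0382 fit [0.5581 0.2731] zmed 0.0262
scene padY 608 enc 0.5174 -0.0173 0.034 fit [ 0.517  -0.0182] zmed 0.0365
scene padB 508 enc 0.5252 0.0892 0.034 fit [0.5241 0.0881] zmed 0.0364
side grip 287 enc 0.5583 0.2724 0.0174 fit [0.5593 0.2732] zmed 0.1171
side tophat 91 enc 0.5592 0.2718 0.0147 fit [0.5589 0.2721] zmed 0.1391
side rim 216 enc 0.5596 0.2726 0.0372 fit [0.5618 0.2691] zmed 0.0253
side padY 794 enc 0.5195 -0.0197 0.0329 fit [ 0.5193 -0.0203] zmed 0.0354
side padB 597 enc 0.528 0.0875 0.0334 fit [0.5265 0.0862] zmed 0.0354
```

The gauge candidates in the scene image are the upright one in the stand (237,202) and two smaller ones lying down, at (178,245) and (208,204). The standing one is the largest, and the close crop shows it in its cup with the dial toward the cameras and the needle at 0. The pads are at (281,263) on blue and (314,290) on yellow.

I'll turn the tool so the gripper's wide side stays out of the camera's view, and move over the gauge.

>>> {"api": "drive_tool", "payload": {
  "deltas": [
    [[0,0,0.6],[-0.75,-0.11,0],0],
    [[0,0,0.6],[-0.75,-0.11,0],0],
    [[0,0,0.6],[-0.75,-0.11,0],0],
    [[0,0,0.6],[-0.75,-0.11,0],0],
    [[0,0,0.6],[-0.75,-0.11,0],0]
  ]
}}

```text
t: 1.52
tool_pos: [0.5044, 0.3106, 0.2056]
orientation: [[-0.161, 0.987, 0.0], [0.987, 0.161, 0.0], [0.0, 0.0, -1.0]]
contact_force: [-1.2, 0.8, 0.4]
opening: 0.0938
gripper_force: 0.0
```

```bash
cat >> h.py <<'E'
def go(x,y,z,yaw=50.7):
    o=ctrl.get_obs();R=np.array(o["orientation"]);p=np.array(o["tool_pos"])
    a=np.radians(yaw);D=np.array([[np.cos(a),np.sin(a),0],[np.sin(a),-np.cos(a),0],[0,0,-1]])
    from scipy.spatial.transform import Rotation as S
    print("t",round(o["t"],2),"p",p.round(4),"yaw",np.degrees(np.arctan2(R[1,0],R[0,0])).round(1),"q6",round(o["qpos"][5],2),"F",np.round(o["contact_force"],1),"op",round(o["opening"],4),"g",round(o["gripper_force"],1))
    print("turn",(S.from_matrix(R.T@D).as_rotvec()/(np.pi/2)).round(4),"shift",((R.T@(np.array([x,y,z])-p))/.5).round(4))
E
python3 -c "
from h import *
go(.557,.273,.205)"
```

```text
t 1.52 p [0.5044 0.3106 0.2056] yaw 99.2 q6 0.33 F [-1.2  0.8  0.4] op 0.0938 g 0.0
turn [ 1.000e-04 -2.000e-04  5.394e-01] shift [-0.0911  0.0917  0.0012]
```

>>> {"api": "drive_tool", "payload": {
  "deltas": [
    [[0,0,0.54],[-0.091,0.092,0],0],
    [[0,0,0.54],[-0.091,0.092,0],0],
    [[0,0,0.54],[-0.091,0.092,0],0],
    [[0,0,0.54],[-0.091,0.092,0],0],
    [[0,0,0.54],[-0.091,0.092,0],0]
  ]
}}

```text
t: 2.15
tool_pos: [0.5559, 0.2748, 0.2053]
orientation: [[0.633, 0.774, -0.0], [0.774, -0.633, -0.0], [-0.0, -0.0, -1.0]]
contact_force: [-0.7, 1.2, 0.0]
opening: 0.0939
gripper_force: 0.0
```

Run:
```python
from h import *
go(.557,.273,.097)
P=ctrl.camera_params("wrist");im,d=ctrl.snapshot("wrist");save(im,"w1.png");np.savez("w1.npz",im=im,d=d)
K=np.array(P["camera_matrix"]);T=np.array(P["pose"]);print(T[:3].round(3).tolist())
r,c=np.mgrid[:480,:640]
X=np.stack([(c-K[0,2])/K[0,0]*d,-(r-K[1,2])/K[1,1]*d,-d,np.ones_like(d)],-1)@T.T
m=(d>0)&(np.hypot(X[...,0]-.557,X[...,1]-.273)<.03)&(X[...,2]>.13)&(X[...,2]<.15)
p=X[m][:,:3];print(len(p))
if len(p):
  print(cv2.minEnclosingCircle(p[:,:2].astype(np.float32)),np.median(p,0))
```

```text
t 2.15 p [0.5559 0.2748 0.2053] yaw 50.7 q6 1.09 F [-0.7  1.2  0. ] op 0.0939 g 0.0
turn [-0.      0.0001  0.0003] shift [-0.0013  0.004   0.2167]
[[0.774, 0.613, 0.158, 0.602], [-0.633, 0.75, 0.191, 0.331], [-0.001, -0.248, 0.969, 0.384]]
1894
((0.5605920553207397, 0.2773066461086273), 0.01702882908284664) [0.56177608 0.2789701  0.13867288]
```

View pics/w1.png

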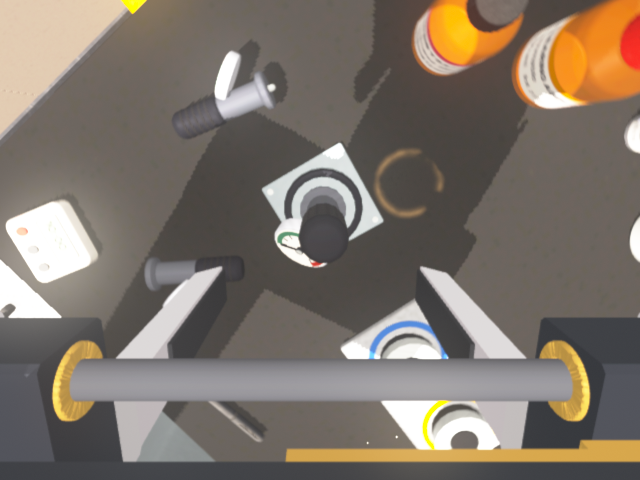

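>>> {"api": "drive_tool", "payload": {
  "deltas": [
    [[0,0,0],[0.004,0.004,0.11],0],
    [[0,0,0],[0.004,0.004,0.2165],0],
    [[0,0,0],[0.004,0.004,0.2165],0],
    [[0,0,0],[0.004,0.004,0.2165],170],
    [[0,0,0],[0.004,0.004,0.2165],255]
  ],
  "newtons": 35
}}

```text
t: 2.82
tool_pos: [0.5597, 0.2756, 0.0998]
orientation: [[0.629, 0.777, 0.003], [0.777, -0.629, 0.001], [0.003, 0.002, -1.0]]
contact_force: [0.3, -0.2, 0.8]
opening: 0.0772
gripper_force: 0.0
```

>>> {"api": "drive_tool", "payload": {
  "deltas": [
    [[0,0,0],[0,0,0],255],
    [[0,0,0],[0,0,0],255],
    [[0,0,0],[0,0,0],255],
    [[0,0,0],[0,0,0],255],
    [[0,0,0],[0,0,0],255]
  ]
}}

```text
t: 3.45
tool_pos: [0.5586, 0.2751, 0.0972]
orientation: [[0.629, 0.777, -0.0], [0.777, -0.629, -0.0], [-0.0, -0.0, -1.0]]
contact_force: [0.0, 0.4, 0.8]
opening: 0.0334
gripper_force: 35.0
```

```bash
python3 -c "
from h import *
go(.559,.275,.197)"
```

```text
t 3.45 p [0.5586 0.2751 0.0972] yaw 51.0 q6 1.08 F [0.  0.4 0.8] op 0.0334 g 35.0
turn [-0.0001  0.0001  0.0033] shift [ 0.0003  0.0007 -0.1996]
```

>>> {"api": "drive_tool", "payload": {
  "deltas": [
    [[0,0,0],[0,0,-0.06],255],
    [[0,0,0],[0,0,-0.15],255],
    [[0,0,0],[-0.1,0.06,-0.15],255],
    [[0,0,0],[-0.2,0.12,-0.15],255],
    [[0,0,0],[-0.3,0.17,-0.15],255]
  ]
}}

```text
t: 4.08
tool_pos: [0.5296, 0.1033, 0.1719]
orientation: [[0.629, 0.777, -0.0], [0.777, -0.629, -0.0], [-0.0, -0.0, -1.0]]
contact_force: [1.0, -0.6, -1.6]
opening: 0.0335
gripper_force: 35.0
```

```bash
python3 -c "
from h import *
go(.528,.09,.14)"
```

```text
t 4.08 p [0.5296 0.1033 0.1719] yaw 51.0 q6 0.81 F [ 1.  -0.6 -1.6] op 0.0335 g 35.0
turn [-0.0001  0.0003  0.0034] shift [-0.0227  0.0142  0.0638]
```

>>> {"api": "drive_tool", "payload": {
  "deltas": [
    [[0,0,0],[-0.0225,0.014,0.03],255],
    [[0,0,0],[-0.0225,0.014,0.063],255],
    [[0,0,0],[-0.0225,0.014,0.063],255],
    [[0,0,0],[-0.0225,0.014,0.063],255]
  ]
}}

```text
t: 4.58
tool_pos: [0.5289, 0.093, 0.1406]
orientation: [[0.628, 0.778, -0.0], [0.778, -0.628, 0.0], [-0.0, -0.0, -1.0]]
contact_force: [-0.3, -0.7, -2.8]
opening: 0.0332
gripper_force: 35.0
```

```bash
cat >> h.py <<'E'
def cloud(cam):
    P=ctrl.camera_params(cam);im,d=ctrl.snapshot(cam);K=np.array(P["camera_matrix"]);T=np.array(P["pose"])
    r,c=np.mgrid[:480,:640]
    return im,d,np.stack([(c-K[0,2])/K[0,0]*d,-(r-K[1,2])/K[1,1]*d,-d,np.ones_like(d)],-1)@T.T
def circ(X,d,x,y,R,z0,z1):
    m=(d>0)&(np.hypot(X[...,0]-x,X[...,1]-y)<R)&(X[...,2]>z0)&(X[...,2]<z1);p=X[m][:,:3]
    if len(p)<8: return len(p)
    A=np.c_[2*p[:,:2],np.ones(len(p))];s=np.linalg.lstsq(A,(p[:,:2]**2).sum(1),rcond=None)[0]
    (cx,cy),r=cv2.minEnclosingCircle(p[:,:2].astype(np.float32))
    return len(p),"enc",np.round([cx,cy,r],4),"fit",s[:2].round(4),np.sqrt(max(0,s[2]+s[0]**2+s[1]**2)).round(4)
E
python3 - <<'E'
from h import *
go(.528,.09,.1152)
ims=[]
for cam in("scene","side"):
    im,d,X=cloud(cam)
    print(cam,"grip",circ(X,d,.528,.09,.03,.128,.15),"barrel",circ(X,d,.528,.09,.03,.105,.12),"foot",circ(X,d,.528,.09,.035,.058,.068),"pad",circ(X,d,.528,.09,.045,.033,.041))
    P=ctrl.camera_params(cam);K=np.array(P["camera_matrix"]);q=np.linalg.inv(P["pose"])@[.528,.09,.1,1]
    u=int(K[0,0]*q[0]/-q[2]+K[0,2]);v=int(K[1,1]*q[1]/q[2]+K[1,2]);print(u,v)
    ims.append(cv2.resize(im[v-55:v+65,u-40:u+40],None,fx=4.8,fy=4.8,interpolation=cv2.INTER_CUBIC))
save(np.hstack(ims),"b0.png")
E
```

```text
t 4.58 p [0.5289 0.093  0.1406] yaw 51.1 q6 0.79 F [-0.3 -0.7 -2.8] op 0.0332 g 35.0
turn [-0.0001  0.      0.0042] shift [-0.0057  0.0024  0.0509]
scene grip (211, 'enc', array([0.5219, 0.0882, 0.0249]), 'fit', array([0.5283, 0.0956]), np.float64(0.0177)) barrel (208, 'enc', array([0.5166, 0.0865, 0.0221]), 'fit', array([0.5159, 0.0864]), np.float64(0.0149)) foot (33, 'enc', array([0.5243, 0.0842, 0.0176]), 'fit', array([0.5276, 0.0903]), np.float64(0.0169)) pad (490, 'enc', array([0.5244, 0.0903, 0.0338]), 'fit', array([0.5238, 0.088 ]), np.float64(0.0229))
281 231
side grip (233, 'enc', array([0.5241, 0.0848, 0.028 ]), 'fit', array([0.5326, 0.096 ]), np.float64(0.0213)) barrel (255, 'enc', array([0.5168, 0.085 , 0.0228]), 'fit', array([0.5175, 0.0856]), np.float64(0.0153)) foot (36, 'enc', array([0.5307, 0.0799, 0.0182]), 'fit', array([0.5304, 0.0921]), np.float64(0.0207)) pad (518, 'enc', array([0.5277, 0.0861, 0.033 ]), 'fit', array([0.5258, 0.0836]), np.float64(0.0215))
296 238
```

View pics/b0.png

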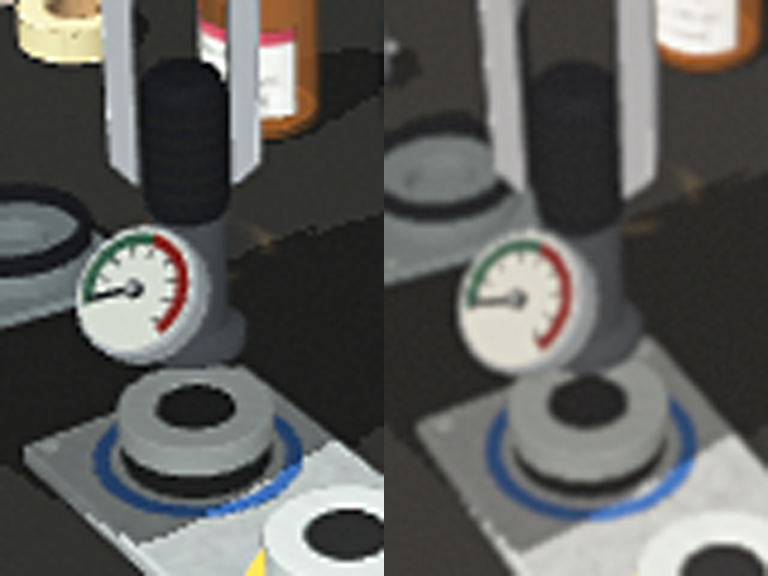

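Both views show the gauge upright over the blue-ring pad with the needle at 0, around (135,288) in the left crop, and the dial is readable. I'll lower it in steps.

>>> {"api": "drive_tool", "payload": {
  "deltas": [
    [[0,0,0],[-0.005,0.002,0.01],255],
    [[0,0,0],[-0.005,0.002,0.03],255],
    [[0,0,0],[-0.005,0.002,0.046],255],
    [[0,0,0],[-0.005,0.002,0.05],255],
    [[0,0,0],[-0.005,0.002,0.052],255]
  ]
}}

```text
t: 5.3
tool_pos: [0.5281, 0.0894, 0.1151]
orientation: [[0.629, 0.777, 0.001], [0.777, -0.629, 0.0], [0.0, 0.0, -1.0]]
contact_force: [-3.3, 0.8, 12.9]
opening: 0.0331
gripper_force: 35.0
```

>>> {"api": "drive_tool", "payload": {
  "deltas": [
    [[0,0,0],[0,0,0.002],255],
    [[0,0,0],[0,0,0.002],255]
  ]
}}

```text
t: 5.55
tool_pos: [0.5282, 0.0895, 0.1151]
orientation: [[0.629, 0.777, 0.001], [0.777, -0.629, 0.0], [0.001, 0.001, -1.0]]
contact_force: [-5.6, 0.0, 15.1]
opening: 0.033
gripper_force: 35.0
```

>>> {"api": "drive_tool", "payload": {
  "deltas": [
    [[0,0,0],[0,0,0],255],
    [[0,0,0],[0,0,0],255],
    [[0,0,0],[0,0,0],255],
    [[0,0,0],[0,0,0],255]
  ]
}}

```text
t: 6.05
tool_pos: [0.5282, 0.0895, 0.1151]
orientation: [[0.629, 0.777, 0.001], [0.777, -0.629, 0.0], [0.001, 0.001, -1.0]]
contact_force: [-5.5, 0.1, 12.8]
opening: 0.0332
gripper_force: 35.0
```

Run:
```python
from h import *
go(.528,.09,.1152)
ims=[]
for cam in("scene","side"):
    im,d,X=cloud(cam)
    print(cam,"barrel",circ(X,d,.528,.09,.03,.08,.094),"foot",circ(X,d,.528,.09,.035,.041,.05),"pad",circ(X,d,.528,.09,.045,.033,.041))
    P=ctrl.camera_params(cam);K=np.array(P["camera_matrix"]);q=np.linalg.inv(P["pose"])@[.528,.09,.07,1]
    u=int(K[0,0]*q[0]/-q[2]+K[0,2]);v=int(K[1,1]*q[1]/q[2]+K[1,2])
    ims.append(cv2.resize(im[v-45:v+50,u-40:u+40],None,fx=5,fy=5,interpolation=cv2.INTER_CUBIC))
save(np.hstack(ims),"b1.png")
```

```text
t 6.05 p [0.5282 0.0895 0.1151] yaw 51.0 q6 0.78 F [-5.5  0.1 12.8] op 0.0332 g 35.0
turn [ 0.0005 -0.0006  0.0033] shift [ 0.0006 -0.0009 -0.0001]
scene barrel (165, 'enc', array([0.5156, 0.0857, 0.0227]), 'fit', array([0.5164, 0.0857]), np.float64(0.0156)) foot (82, 'enc', array([0.5286, 0.086 , 0.0205]), 'fit', array([0.5279, 0.0855]), np.float64(0.0146)) pad (236, 'enc', array([0.525 , 0.0892, 0.0334]), 'fit', array([0.5242, 0.0866]), np.float64(0.0245))
side barrel (202, 'enc', array([0.518 , 0.0856, 0.0228]), 'fit', array([0.5182, 0.0852]), np.float64(0.0159)) foot (91, 'enc', array([0.5329, 0.0838, 0.0212]), 'fit', array([0.5304, 0.0862]), np.float64(0.0164)) pad (234, 'enc', array([0.5277, 0.0852, 0.0326]), 'fit', array([0.527 , 0.0845]), np.float64(0.0244))
```

View pics/b1.png

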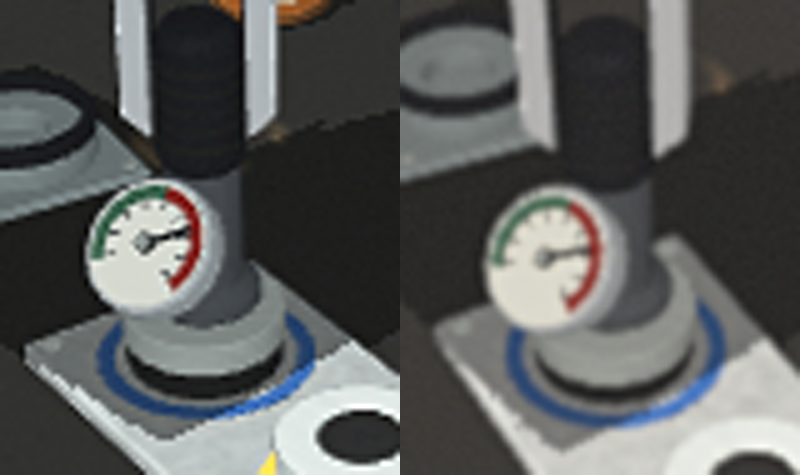

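The needle points into the red at about 6 mm in both views, at (180,233) and (590,252). The foot is flat on the collar, so the pad on the blue ring is hard. Next is the yellow ring.

>>> {"api": "drive_tool", "payload": {
  "deltas": [
    [[0,0,0],[0,0,-0.03],255],
    [[0,0,0],[0,0,-0.06],255],
    [[0,0,0],[-0.09,0.06,-0.06],255],
    [[0,0,0],[-0.18,0.119,-0.06],255],
    [[0,0,0],[-0.18,0.119,-0.05],255]
  ]
}}

```text
t: 6.78
tool_pos: [0.5174, -0.0208, 0.1395]
orientation: [[0.632, 0.775, 0.001], [0.775, -0.632, -0.0], [0.0, 0.001, -1.0]]
contact_force: [0.7, 1.1, -2.1]
opening: 0.0334
gripper_force: 35.0
```

>>> {"api": "drive_tool", "payload": {
  "deltas": [
    [[0,0,0],[0,0,0],255],
    [[0,0,0],[0,0,0],255]
  ]
}}

```text
t: 7.02
tool_pos: [0.5176, -0.0171, 0.1389]
orientation: [[0.628, 0.778, 0.0], [0.778, -0.628, 0.0], [0.0, -0.0, -1.0]]
contact_force: [-0.8, 0.7, -2.6]
opening: 0.0329
gripper_force: 35.0
```

Run:
```python
from h import *
go(.518,-.018,.1152)
for cam in("scene","side"):
    im,d,X=cloud(cam)
    print(cam,"padY",circ(X,d,.519,-.018,.045,.033,.041),"padB",circ(X,d,.526,.088,.045,.033,.041))
```

```text
t 7.03 p [ 0.5176 -0.0171  0.1389] yaw 51.1 q6 0.58 F [-0.8  0.7 -2.6] op 0.0329 g 35.0
turn [-0.     -0.0001  0.0041] shift [-0.0009  0.0018  0.0474]
scene padY (523, 'enc', array([ 0.5176, -0.0165,  0.0332]), 'fit', array([ 0.5156, -0.0203]), np.float64(0.0219)) padB (391, 'enc', array([0.5228, 0.09  , 0.0349]), 'fit', array([0.521 , 0.0913]), np.float64(0.0215))
side padY (514, 'enc', array([ 0.5205, -0.0216,  0.0328]), 'fit', array([ 0.5183, -0.0254]), np.float64(0.0204)) padB (539, 'enc', array([0.5265, 0.0866, 0.0327]), 'fit', array([0.526 , 0.0882]), np.float64(0.0219))
```

>>> {"api": "drive_tool", "payload": {
  "deltas": [
    [[0,0,0],[-0.001,0.0015,0.01],255],
    [[0,0,0],[-0.001,0.0015,0.028],255],
    [[0,0,0],[-0.001,0.0015,0.042],255],
    [[0,0,0],[-0.001,0.0015,0.047],255],
    [[0,0,0],[-0.001,0.0015,0.05],255]
  ]
}}

```text
t: 7.75
tool_pos: [0.5181, -0.0187, 0.115]
orientation: [[0.629, 0.777, 0.001], [0.777, -0.629, 0.0], [0.001, 0.001, -1.0]]
contact_force: [-8.7, 2.7, 26.1]
opening: 0.0332
gripper_force: 35.0
```

>>> {"api": "drive_tool", "payload": {
  "deltas": [
    [[0,0,0],[0,0,0.001],255],
    [[0,0,0],[0,0,0.001],255],
    [[0,0,0],[0,0,0.001],255],
    [[0,0,0],[0,0,0.001],255],
    [[0,0,0],[0,0,0.001],255]
  ]
}}

```text
t: 8.38
tool_pos: [0.518, -0.0187, 0.115]
orientation: [[0.629, 0.777, 0.001], [0.777, -0.629, 0.0], [0.001, 0.001, -1.0]]
contact_force: [-7.3, 1.3, 20.2]
opening: 0.0334
gripper_force: 35.0
```

Run:
```python
from h import *
go(.5186,.1,.15)
ims=[]
for cam in("scene","side"):
    im,d=ctrl.snapshot(cam)
    P=ctrl.camera_params(cam);K=np.array(P["camera_matrix"]);q=np.linalg.inv(P["pose"])@[.518,-.018,.07,1]
    u=int(K[0,0]*q[0]/-q[2]+K[0,2]);v=int(K[1,1]*q[1]/q[2]+K[1,2])
    ims.append(cv2.resize(im[v-45:v+50,u-40:u+40],None,fx=5,fy=5,interpolation=cv2.INTER_CUBIC))
save(np.hstack(ims),"y1.png")
```

```text
t 8.38 p [ 0.518  -0.0187  0.115 ] yaw 51.0 q6 0.57 F [-7.3  1.3 20.2] op 0.0334 g 35.0
turn [ 0.0005 -0.0007  0.0033] shift [ 0.1853 -0.1484 -0.0698]
```

View pics/y1.png

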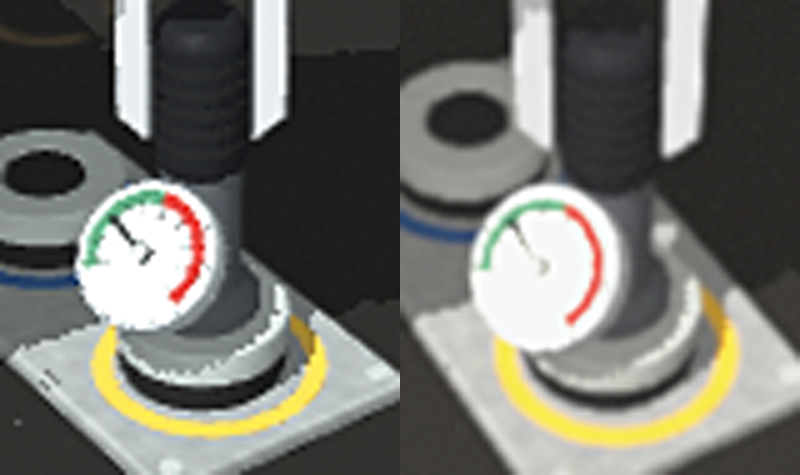

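The needle sits in the green at about 2 mm in both views, at (115,220) and (515,225). The yellow-ring pad is soft and the blue-ring pad is the harder one. I'll return the gauge to its stand.

>>> {"api": "drive_tool", "payload": {
  "deltas": [
    [[0,0,0],[0,0,-0.05],255],
    [[0,0,0],[0.05,-0.03,-0.1],255],
    [[0,0,0],[0.15,-0.09,-0.1],255],
    [[0,0,0],[0.25,-0.15,-0.1],255],
    [[0,0,0],[0.35,-0.21,-0.1],255]
  ]
}}

```text
t: 9.1
tool_pos: [0.5463, 0.1849, 0.1632]
orientation: [[0.63, 0.777, 0.0], [0.777, -0.63, -0.0], [-0.0, 0.0, -1.0]]
contact_force: [0.7, -0.2, -2.0]
opening: 0.0332
gripper_force: 35.0
```

```bash
python3 -c "
from h import *
go(.5586,.2751,.165,51)"
```

```text
t 9.1 p [0.5463 0.1849 0.1632] yaw 51.0 q6 0.94 F [ 0.7 -0.2 -2. ] op 0.0332 g 35.0
turn [ 0.0001  0.     -0.0002] shift [ 0.1556 -0.0944 -0.0037]
```

>>> {"api": "drive_tool", "payload": {
  "deltas": [
    [[0,0,0],[0.08,-0.05,0],255],
    [[0,0,0],[0.1555,-0.0945,0],255],
    [[0,0,0],[0.1555,-0.0945,0],255],
    [[0,0,0],[0.1555,-0.0945,0],255],
    [[0,0,0],[0.1555,-0.0945,0],255]
  ]
}}

```text
t: 9.72
tool_pos: [0.5586, 0.2723, 0.1633]
orientation: [[0.63, 0.776, -0.0], [0.776, -0.63, -0.0], [-0.0, 0.0, -1.0]]
contact_force: [-0.5, -0.5, -2.9]
opening: 0.0332
gripper_force: 35.0
```

```bash
python3 -c "
from h import *
go(.5586,.2751,.0972,51)"
```

```text
t 9.72 p [0.5586 0.2723 0.1633] yaw 50.9 q6 1.08 F [-0.5 -0.5 -2.9] op 0.0332 g 35.0
turn [ 0.      0.0001 -0.0008] shift [ 0.0044 -0.0036  0.1321]
```

>>> {"api": "drive_tool", "payload": {
  "deltas": [
    [[0,0,0],[0.003,-0.003,0.04],255],
    [[0,0,0],[0.003,-0.003,0.09],255],
    [[0,0,0],[0.003,-0.003,0.12],255],
    [[0,0,0],[0.003,-0.003,0.13],255],
    [[0,0,0],[0.003,-0.003,0.132],255]
  ]
}}

```text
t: 10.35
tool_pos: [0.5586, 0.2753, 0.0976]
orientation: [[0.63, 0.777, 0.001], [0.777, -0.63, 0.0], [0.001, 0.0, -1.0]]
contact_force: [1.2, 0.3, -1.6]
opening: 0.0331
gripper_force: 35.0
```

>>> {"api": "drive_tool", "payload": {
  "deltas": [
    [[0,0,0],[0,0,0],255],
    [[0,0,0],[0,0,0],255]
  ]
}}

```text
t: 10.6
tool_pos: [0.5585, 0.2755, 0.0978]
orientation: [[0.629, 0.777, 0.001], [0.777, -0.629, 0.0], [0.001, 0.0, -1.0]]
contact_force: [-1.2, 0.6, -3.2]
opening: 0.0331
gripper_force: 35.0
```

>>> {"api": "drive_tool", "payload": {
  "deltas": [
    [[0,0,0],[0,0,0.002],255],
    [[0,0,0],[0,0,0.003],255],
    [[0,0,0],[0,0,0.003],255]
  ]
}}

```text
t: 10.98
tool_pos: [0.5587, 0.2757, 0.0971]
orientation: [[0.629, 0.777, 0.002], [0.777, -0.629, 0.001], [0.002, 0.001, -1.0]]
contact_force: [-2.4, 0.1, 7.9]
opening: 0.0328
gripper_force: 35.0
```

>>> {"api": "drive_tool", "payload": {
  "deltas": [
    [[0,0,0],[0,0,0],120],
    [[0,0,0],[0,0,0],50],
    [[0,0,0],[0,0,0],50],
    [[0,0,0],[0,0,0],50],
    [[0,0,0],[0,0,0],50]
  ]
}}

```text
t: 11.6
tool_pos: [0.5583, 0.2754, 0.0956]
orientation: [[0.629, 0.777, -0.0], [0.777, -0.629, -0.0], [-0.0, -0.0, -1.0]]
contact_force: [0.5, 1.0, 0.5]
opening: 0.0755
gripper_force: 0.0
```

Run:
```python
from h import *
go(.5586,.2751,.2,51)
for cam in("scene","side"):
    im,d,X=cloud(cam)
    print(cam,"grip",circ(X,d,.552,.267,.022,.095,.136),"top",circ(X,d,.558,.273,.02,.137,.16))
```

```text
t 11.6 p [0.5583 0.2754 0.0956] yaw 51.0 q6 1.08 F [0.5 1.  0.5] op 0.0755 g 0.0
turn [-0.      0.0001 -0.0001] shift [-1.000e-04  9.000e-04 -2.087e-01]
scene grip (294, 'enc', array([0.5555, 0.2732, 0.0179]), 'fit', array([0.5565, 0.2752]), np.float64(0.0144)) top (82, 'enc', array([0.558 , 0.2758, 0.0168]), 'fit', array([0.5573, 0.2759]), np.float64(0.011))
side grip (290, 'enc', array([0.5586, 0.2729, 0.0176]), 'fit', array([0.5592, 0.2743]), np.float64(0.0156)) top (85, 'enc', array([0.5592, 0.2708, 0.0165]), 'fit', array([0.5589, 0.2727]), np.float64(0.0104))
```

>>> {"api": "drive_tool", "payload": {
  "deltas": [
    [[0,0,0],[0,0,-0.1],50],
    [[0,0,0],[0,0,-0.2],0],
    [[0,0,0],[-0.1,0.06,-0.2],0],
    [[0,0,0],[-0.2,0.12,-0.2],0],
    [[0,0,0],[-0.3,0.17,-0.18],0]
  ]
}}

```text
t: 12.32
tool_pos: [0.5298, 0.1037, 0.1863]
orientation: [[0.629, 0.777, 0.002], [0.777, -0.629, 0.0], [0.001, 0.001, -1.0]]
contact_force: [0.8, -0.5, -0.4]
opening: 0.094
gripper_force: 0.0
```

Run:
```python
from h import *
go(.5265,.089,.1,51)
im,d,X=cloud("wrist")
print("padB",circ(X,d,.526,.088,.045,.033,.041))
for cam in("scene",):
    im,d,X=cloud(cam);save(im,"s2.png")
    print("padB",circ(X,d,.526,.088,.045,.033,.041),"grip",circ(X,d,.552,.267,.022,.095,.136))
```

```text
t 12.32 p [0.5298 0.1037 0.1863] yaw 51.0 q6 0.81 F [ 0.8 -0.5 -0.4] op 0.094 g 0.0
turn [ 0.0008 -0.0008  0.    ] shift [-0.0272  0.0132  0.1725]
padB (3830, 'enc', array([0.5276, 0.0904, 0.0319]), 'fit', array([0.5279, 0.0908]), np.float64(0.0224))
padB (496, 'enc', array([0.5266, 0.0892, 0.0346]), 'fit', array([0.5242, 0.0883]), np.float64(0.023)) grip (232, 'enc', array([0.5547, 0.2737, 0.0174]), 'fit', array([0.5559, 0.2754]), np.float64(0.0139))
```

>>> {"api": "drive_tool", "payload": {
  "deltas": [
    [[0,0,0],[-0.025,0.013,0.05],0],
    [[0,0,0],[-0.025,0.013,0.15],0],
    [[0,0,0],[-0.025,0.013,0.24],0],
    [[0,0,0],[-0.025,0.013,0.24],0],
    [[0,0,0],[-0.025,0.013,0.24],0]
  ]
}}

```text
t: 13.05
tool_pos: [0.5281, 0.092, 0.0675]
orientation: [[0.629, 0.777, 0.002], [0.777, -0.629, 0.0], [0.002, 0.001, -1.0]]
contact_force: [0.1, 1.5, 0.4]
opening: 0.094
gripper_force: 0.0
```

```bash
python3 -c "
from h import *
go(.527,.09,.015,51)"
```

```text
t 13.05 p [0.5281 0.092  0.0675] yaw 51.0 q6 0.78 F [0.1 1.5 0.4] op 0.094 g 0.0
turn [ 0.001  -0.001   0.0002] shift [-0.0047  0.0006  0.1051]
```

>>> {"api": "drive_tool", "payload": {
  "deltas": [
    [[0,0,0],[-0.003,0,0.06],0],
    [[0,0,0],[-0.003,0,0.1],0],
    [[0,0,0],[-0.003,0,0.104],0],
    [[0,0,0],[-0.003,0,0.104],255],
    [[0,0,0],[-0.003,0,0.104],255]
  ],
  "newtons": 25
}}

```text
t: 13.68
tool_pos: [0.5269, 0.0905, 0.0151]
orientation: [[0.629, 0.777, 0.002], [0.777, -0.629, 0.0], [0.001, 0.001, -1.0]]
contact_force: [0.6, -0.1, -0.2]
opening: 0.0773
gripper_force: 0.0
```

>>> {"api": "drive_tool", "payload": {
  "deltas": [
    [[0,0,0],[0,0,0],255],
    [[0,0,0],[0,0,0],255],
    [[0,0,0],[0,0,0],255]
  ]
}}

```text
t: 14.05
tool_pos: [0.5266, 0.0904, 0.0143]
orientation: [[0.629, 0.777, 0.001], [0.777, -0.629, 0.0], [0.001, 0.001, -1.0]]
contact_force: [0.1, -1.3, 6.2]
opening: 0.0639
gripper_force: 25.0
```

```bash
python3 -c "
from h import *
go(.524,-.21,.075,51)"
```

```text
t 14.05 p [0.5266 0.0904 0.0143] yaw 51.0 q6 0.78 F [ 0.1 -1.3  6.2] op 0.0639 g 25.0
turn [ 0.0005 -0.0004  0.    ] shift [-0.4701  0.3741 -0.1213]
```

>>> {"api": "drive_tool", "payload": {
  "deltas": [
    [[0,0,0],[0,0,-0.07],255],
    [[0,0,0],[0,0,-0.14],255],
    [[0,0,0],[-0.09,0.072,-0.14],255],
    [[0,0,0],[-0.18,0.144,-0.14],255],
    [[0,0,0],[-0.27,0.215,-0.14],255]
  ]
}}

```text
t: 14.68
tool_pos: [0.5243, -0.0838, 0.0836]
orientation: [[0.629, 0.777, -0.0], [0.777, -0.629, 0.0], [-0.0, -0.0, -1.0]]
contact_force: [1.1, 0.3, -1.0]
opening: 0.0637
gripper_force: 25.0
```

>>> {"api": "drive_tool", "payload": {
  "deltas": [
    [[0,0,0],[-0.1,0.08,0],255],
    [[0,0,0],[-0.2,0.158,0],255],
    [[0,0,0],[-0.2,0.158,0],255],
    [[0,0,0],[-0.2,0.158,0],255]
  ]
}}

```text
t: 15.18
tool_pos: [0.5229, -0.2093, 0.0833]
orientation: [[0.63, 0.777, -0.001], [0.777, -0.63, 0.001], [-0.0, -0.001, -1.0]]
contact_force: [-0.2, 0.6, -1.8]
opening: 0.064
gripper_force: 25.0
```

```bash
python3 -c "
from h import *
go(.524,-.21,.0098,51)"
```

```text
t 15.18 p [ 0.5229 -0.2093  0.0833] yaw 51.0 q6 0.24 F [-0.2  0.6 -1.8] op 0.064 g 25.0
turn [-0.0007  0.     -0.0004] shift [0.0004 0.0027 0.147 ]
```

>>> {"api": "drive_tool", "payload": {
  "deltas": [
    [[0,0,0],[0,0,0.05],255],
    [[0,0,0],[0,0,0.1],255],
    [[0,0,0],[0,0,0.135],255],
    [[0,0,0],[0,0,0.145],255],
    [[0,0,0],[0,0,0.145],255]
  ]
}}

```text
t: 15.8
tool_pos: [0.5235, -0.2093, 0.0115]
orientation: [[0.629, 0.777, 0.0], [0.777, -0.629, -0.0], [0.0, 0.0, -1.0]]
contact_force: [0.5, -0.9, -2.0]
opening: 0.0638
gripper_force: 25.0
```

>>> {"api": "drive_tool", "payload": {
  "deltas": [
    [[0,0,0],[0,0,0],255],
    [[0,0,0],[0,0,0],50],
    [[0,0,0],[0,0,0],30],
    [[0,0,0],[0,0,0],30],
    [[0,0,0],[0,0,0],30]
  ]
}}

```text
t: 16.42
tool_pos: [0.5232, -0.2096, 0.0113]
orientation: [[0.629, 0.777, 0.0], [0.777, -0.629, -0.0], [0.0, 0.0, -1.0]]
contact_force: [-0.2, -0.1, -0.6]
opening: 0.0826
gripper_force: 0.0
```

>>> {"api": "drive_tool", "payload": {
  "deltas": [
    [[0,0,0],[0,0,-0.08],30],
    [[0,0,0],[0,0,-0.2],30],
    [[0,0,0],[0,0,-0.32],30],
    [[0,0,0],[-0.1,-0.1,-0.4],30],
    [[0,0,0],[-0.1,-0.1,-0.4],30]
  ]
}}

```text
t: 17.05
tool_pos: [0.4517, -0.2173, 0.2135]
orientation: [[0.63, 0.777, 0.003], [0.777, -0.63, -0.002], [0.0, 0.003, -1.0]]
contact_force: [1.6, -0.7, -0.1]
opening: 0.0829
gripper_force: 0.0
```

Run:
```python
from h import *
go(.4,-.2,.2,51)
for cam in("scene","side"):
    im,d,X=cloud(cam)
    print(cam,"hard",circ(X,d,.523,-.21,.042,.024,.036),"soft",circ(X,d,.519,-.018,.045,.033,.041),"grip",circ(X,d,.552,.267,.022,.095,.136))
    if cam=="scene": save(cv2.resize(im[130:410,120:500],None,fx=2.1,fy=2.1),"end.png")
```

```text
t 17.05 p [ 0.4517 -0.2173  0.2135] yaw 51.0 q6 0.16 F [ 1.6 -0.7 -0.1] op 0.0829 g 0.0
turn [ 0.0021 -0.0003 -0.0004] shift [-0.0381 -0.1022  0.0267]
scene hard (957, 'enc', array([ 0.5219, -0.2098,  0.0336]), 'fit', array([ 0.5201, -0.2114]), np.float64(0.0235)) soft (601, 'enc', array([ 0.5177, -0.0169,  0.0332]), 'fit', array([ 0.517 , -0.0182]), np.float64(0.0231)) grip (293, 'enc', array([0.5556, 0.2731, 0.0181]), 'fit', array([0.5564, 0.2752]), np.float64(0.0143))
side hard (1393, 'enc', array([ 0.5232, -0.212 ,  0.0323]), 'fit', array([ 0.5222, -0.2132]), np.float64(0.023)) soft (505, 'enc', array([ 0.5189, -0.0194,  0.0323]), 'fit', array([ 0.5184, -0.0196]), np.float64(0.022)) grip (292, 'enc', array([0.5584, 0.2723, 0.0173]), 'fit', array([0.5591, 0.2736]), np.float64(0.0153))
```

View pics/end.png

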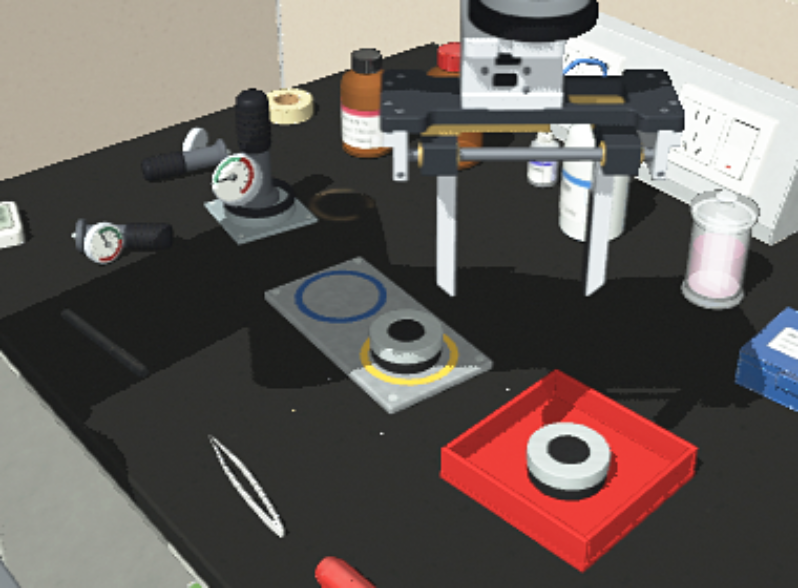

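The picture shows the gauge upright in its stand (250,150), the hard pad flat in the red tray (568,460) and the soft pad on the yellow ring (407,340). The gripper is clear of everything, so I'm handing in.

```bash
python3 -c "
from cell import ctrl
print(ctrl.close_job())"
```

```text
the job is handed in; nothing more can be done
None
```

I measured both pads and handed the job in: the blue-ring pad read about 6 mm (hard) and is flat in the red tray, the yellow-ring pad read about 2 mm (soft) and is still on its ring, and the gauge is back in its stand; the hand-in returned no verdict.

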